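Feed a tin sedan's floor pan into the assembly jig and lock it

TASK

Slide the flat cream tin floor pan along the jig's bed into the channel between the rails, gently, until it has pushed the stiff red end stop fully home, then swing the brass keeper shut behind it. The tin dents under a hard push, so keep the force on the pan under 25 newtons throughout, and leave the other things on the counter where they are.

Things in the scene. Friction and masses are not known exactly. Their poses are not given: they have to be found in the camera images.
- jig: Floor-pan jig, fixed: aluminium base plate 330 x 160 mm carrying a smooth dark steel bed on screws. Origin on the underside; x is the feed direction, y left of it, z up. Bed: jig x -170..150, y -67..83 mm, top at z 24 mm at x -113. It is seldom level: it slopes up or down along +x by up to 0.02 rad (4 mm higher or lower at home), not measured: follow it by feel.
- channel (a point): Point on the channel's centre line at jig x 85 mm, z 24 (as for a level bed), axes as the jig's. Aluminium rails 8 mm above the bed, 10 mm wide, inner faces at jig y -32 and +32 (64 mm channel). Right rail (y -32): jig x -30..125, with a flared mouth spreading to about y -52 at x -57. Left: x 46..125, with a short flared mouth from x 40. Blue end block, 24 mm above the bed, at x 138..148.
- pan: Flat cream tin floor pan with dark slots and two red lines, 80 mm long (x), 60 wide (y), 3 thick, 30 to 90 g, front (+x) corners rounded to 12 mm. Origin: centre of its underside; x points to its nose. Starts flat on the bed, askew, nose roughly towards the channel. Too thin to pick up: slide it by pressing on its top, about 14 N (a light press slips at the stop).
- home (a point): Where the pan's origin lies when it is fully home (jig x 75, y 0; z 24 as for a level bed), axes as the jig's: nose against the end stop in its home place, pan parallel to the channel with 2 mm free play on each side.
- end_stop (a joint): Travel of the red end-stop block (14 x 56 x 13 mm) along jig +x in the channel, m. 0: its face is at jig x 85 mm; 0.030: fully home, against a hard limit, face at x 115. It is stiff: takes about 4 N to move and stays where it is left. It starts between 0 and 0.008.
- keeper (a joint): Angle of the brass keeper bar about its upright pivot, rad. 0: open, the bar points to jig -x; it grows counterclockwise seen from above; 1.57: shut against its limit, the bar points to jig -y across the channel, just behind the tail of a pan that is home (3 mm clear). Starts between 0 and 0.2. Turns against about 0.05 N m of friction and stays where it is left.
- keeper_pivot (a point): Keeper's pivot axis (jig x 26, y 60 mm; z 24 as for a level bed), axes as the jig's. The bar is 60 mm long from here, 12 mm wide, 0.5 to 8 mm above the bed; shut, it lies at jig x 20..32, y 0..60.
- keeper_knob (a point): Point on the upright brass finger post on the keeper, 48 mm from the pivot, 36 mm above the bed. Post 12 mm across, from 8 mm above the bed up, with a 15 mm ball end whose top is 47 mm above the bed. Push it or pinch it from above.
- sedan: Cream tin sedan body with red stripe, 156 x 64 x 63 mm, loose, at the back; leave alone. Origin under its centre.
- flywheel_a: Nickel flywheel, 48 mm across, 14 mm high, loose; leave alone. Origin under its centre.
- flywheel_b: Second nickel flywheel, the same; leave alone.
- frog: Green enamel tin frog, about 60 x 66 x 46 mm, loose; leave alone. Origin under its centre.
- oiler: Copper oil can with brass cap, 44 mm across, 85 mm high, loose; leave alone. Origin under its centre.
- screwdriver: Screwdriver with walnut handle, 190 mm, loose; leave alone.
Mind the look-alikes: they are no part of the job. Leave any green or turquoise look-alike of the pan alone.

How it is judged:
By the outcome, as a careful person would: the job done as asked, in the order asked, and still so for the second after the job is handed in, with the robot touching nothing.
It also fails if it takes over 66 s, if anything falls off the work surface, if the arm or the gripper's body presses on something with over 40 N, if the wrist force passes 120 N, or if a joint passes its speed limit or range.

ROBOT

A 6-joint arm with a two-finger parallel gripper is mounted at the origin on the work surface. World frame = base frame: x ahead of the robot, y to its left, z up, the work surface at z = 0. Lengths are in m, angles in rad, forces in N, time in s.
With the tool pointing down it reaches from about 0.325 to 0.775 m from the base axis. Payload 9.3 kg.
Tool frame: the origin (TCP) lies midway between the tips of the shut fingers; the grasp point (between the pads) lies 19 mm behind it (manip.pinch_z is the distance from the TCP to the grasp point, in m); y points along the fingers, z is the direction in which the jaws open and shut, and the axes are right-handed (so a half turn about y gives the same grasp; the last joint's range is limited). The gripper opens to 85 mm and grips with 20 to 120 N. Pads are 22 mm wide; open, the fingers measure 114 mm over their backs; the gripper's body (76 mm by 85 mm) begins 54 mm behind the grasp point. The pads swing forward as they close: fully open they stand 13 mm farther back than shut.
Start: joints at [1.062, 0.259, 0.021, 1.334, 0, 1.418], TCP at [0.192, 0.516, 0.231] pointing down, gripper open.
Joint ranges: [-3.04, 3.04], [-0.91, 1.82], [-1.04, 1.36], [-1.92, 1.95], [-1.52, 1.45], [-3.14, 3.14]. Speed limits (rad/s): [2.22, 2.22, 2.79, 3.14, 3.14, 3.14].

INTERFACE

Orientations are given as [roll, pitch, yaw] about the fixed x, y, z axes, in that order (R = Rz(yaw) Ry(pitch) Rx(roll)).
In Python, from station import telemetry, snapshot, manip gives the robot as it stands.
- The arm moves only by the shell command python3 -m jog 'ROWS' [FORCE]. ROWS is JSON, a list that holds one entry, the list of rows, each a list of 7 numbers: the turn, a rotation vector about the tool's x, y, z each as a share of 60 degrees, from -1 to 1, then the shift along the tool's x, y, z each as a share of 0.15 m, from -1 to 1, then the opening, from 0 (shut) to 1 (fully open). In form: [[[rx, ry, rz, x, y, z, fingers], ...]]. A call has exactly 8 rows; each row is the pose to reach, as a shift and turn from the pose commanded when the call began, along the tool's axes at that moment; what a row does not reach only later rows make up. A row lasts 1/12 s, in which the tool goes at most 41.7 mm and 7.16 degrees, less where a joint would pass 70% of its speed; a pose out of reach is approached as far as the arm can. A call with a number of a shift or a turn outside -1 to 1 is refused whole. A call with a gripper value outside its range is refused whole. The fingers move at their own pace and stop on an object; FORCE is the grip in N (left out, the last holds). Time passes only in rows, so rows that repeat a pose let the fingers close, or fill a call up. It gives the time, the measured TCP pose, the force and the opening at its end, in the units of the state.
- telemetry.observe(): the state, without advancing time (a new reading comes with each control period).
- snapshot(name): name is "scene" or "top"; returns a dict with "color" (384x512x3 uint8, blue, green, red), "fx", "fy", "cx", "cy" (pixels), "R" (3x3) and "t" (3): a world point X has camera coordinates R X + t. Camera axes: x right, y down, z forward; pixel columns grow to the right and rows downward; lengths in m; the calibration is good to about 2 mm. A picture is of the moment at which its call begins. There is no depth.
- manip.sign_off(): hands the job in, once; it reports no verdict.
The state is a dict: "time_s": time; "joint_pos": joint angles; "joint_velocities": joint speeds; "joint_torque": joint torques, N m; "ee_pos": TCP position; "tool_rot": TCP orientation; "contact_force": force on the tool from outside, world axes, zero at the start; "ft_torque": the same for the moment, N m; "opening": opening from 0.0 (shut) to 1.0 (fully open).
Only numpy, scipy, OpenCV 4.12 (cv2) and the standard library are available. Lean on these libraries where they do the work, as an engineer would, in place of code of your own. Each camera call takes 0.05 s, during which the arm holds its last target.

## Working session

There is one attempt and no reset: what is moved stays moved. The work goes in short steps, Python scripts to look and compute and a shell command to move; the robot and the scene stay as the last step left them, time stands still between calls to the robot, and variables do not carry over. Pictures are saved under pics/ and viewed, and the job is handed in when it is done.

```bash
ls; mkdir -p pics
python3 - <<'E'
from station import telemetry, snapshot, manip
import cv2
s=telemetry.observe()
for k,v in s.items(): print(k,v)
print(manip.pinch_z, [a for a in dir(manip) if a[0]!='_'])
for n in("scene","top"):
    d=snapshot(n); cv2.imwrite(f"pics/{n}0.png",d["color"]); print(n,d["fx"],d["fy"],d["cx"],d["cy"],d["R"],d["t"])
E
```

```text
pics
time_s 0.0
joint_pos [1.06241324e+00 2.59221839e-01 2.07282464e-02 1.33368012e+00
 1.92913069e-05 1.41820586e+00]
joint_velocities [-2.83565019e-04  5.56141101e-05  3.63124580e-04 -4.53036440e-04
  1.16121633e-03  6.52958448e-04]
joint_torque [ 3.35579163e-03 -5.55640090e+01  3.44530821e+01  1.36005887e-02
 -5.57836734e-05 -6.07570041e-05]
ee_pos [0.19143761 0.51530504 0.23063686]
tool_rot [-1.57215478e+00  2.28429153e-04 -3.55792796e-01]
contact_force [-0.24361972 -1.42380849  0.53601998]
ft_torque [ 0.00527426 -0.01109028 -0.02469634]
opening 1.0016214975882018
0.0187 ['Unreachable', 'pinch_z', 'sign_off']
scene 353.8475556988213 353.8475556988213 256.28652958426926 186.90918039123517 [[-0.70635588  0.70779837 -0.00910107]
 [ 0.53355367  0.52392914 -0.66394182]
 [-0.46516862 -0.47383512 -0.74772885]] [ 0.41058302 -0.25947204  1.51152631]
top 452.9217472370994 452.9217472370994 257.404442672274 184.7219169227096 [[-0.07186821 -0.99740647  0.0039108 ]
 [-0.96817903  0.0688188  -0.24061034]
 [ 0.23971717 -0.02107859 -0.97061392]] [0.0094521  0.58431244 1.18838176]
```

Run:
```python
import cv2
for n in("scene","top"):
    i=cv2.imread(f"pics/{n}0.png"); cv2.imwrite(f"pics/{n}0b.png",cv2.resize(i,(800,600),interpolation=cv2.INTER_CUBIC))
```

```text
(no output)
```

View pics/scene0b.png

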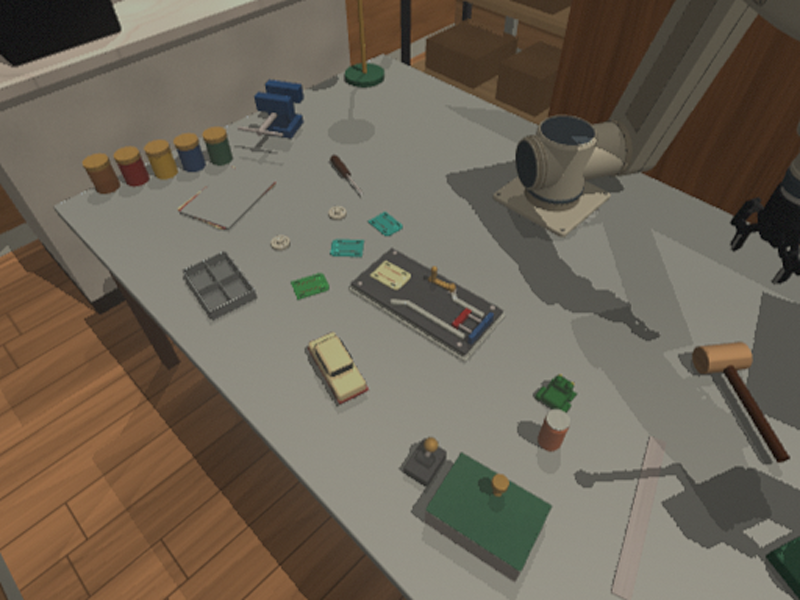

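View pics/top0b.png

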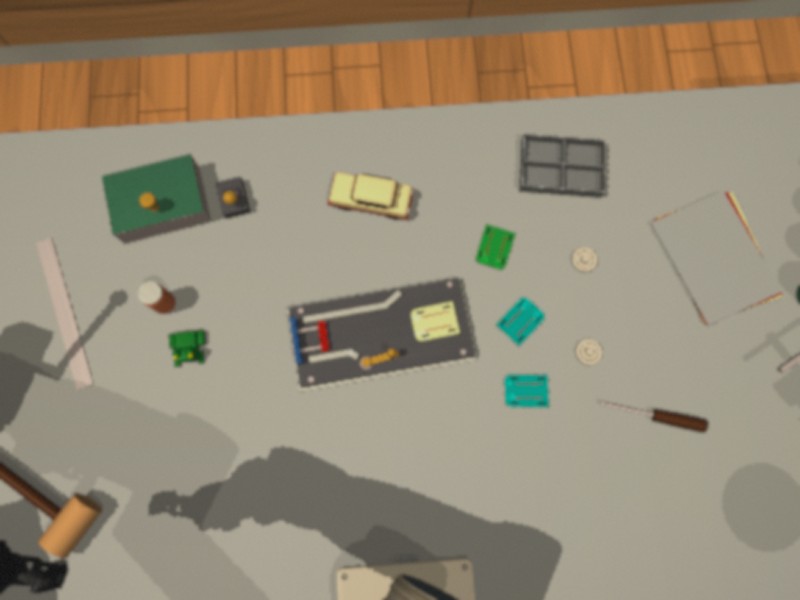

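The candidates for the pan in the top view (800x600) are:
- **Cream plate on the jig bed:** (435,321). This is the pan.
- **Green plate:** (495,247), a look-alike.
- **Turquoise plates:** (521,321) and (527,390), look-alikes.
- **Cream sedan:** (371,194), not part of the job.

Next I'll check the cream plate in a close crop.

Run:
```python
import cv2
i=cv2.imread("pics/top0.png")[172:254,180:310]
i=cv2.resize(i,None,fx=6,fy=6,interpolation=cv2.INTER_CUBIC)
for k in range(0,130,10):
    cv2.putText(i,str(180+k),(k*6,10),0,.35,(255,255,255),1); cv2.line(i,(k*6,12),(k*6,18),(255,255,255),1)
for k in range(8,82,10):
    cv2.putText(i,str(172+k),(0,k*6+4),0,.35,(255,255,255),1); cv2.line(i,(24,k*6),(30,k*6),(255,255,255),1)
cv2.imwrite("pics/topcrop.png",i)
```

```text
(no output)
```

View pics/topcrop.png

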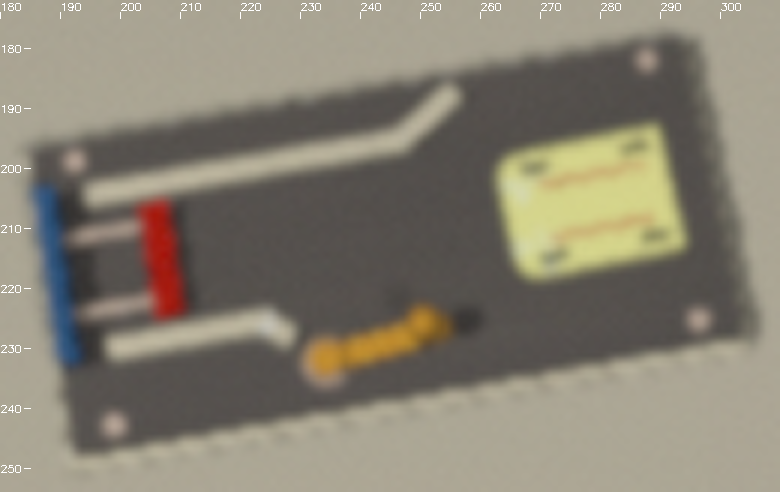

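The crop shows the cream plate at orig px (278,205), with dark slots, two red lines and rounded corners to the left, facing the channel, so this is the pan. The red stop is at (206,215), the keeper pivot at (234,232) and the knob at (250.5,225.5). Next step is fitting the jig pose.

```bash
cat > h.py <<'E'
import numpy as np, cv2
from scipy.optimize import least_squares
from scipy.spatial.transform import Rotation as Rn
import json
def load(): return json.load(open('jig.json'))
def j2w(P,J):
    P=np.atleast_2d(np.array(P,float)); x,y,yaw,s=J
    c,sn=np.cos(yaw),np.sin(yaw); z=P[:,2]+s*(P[:,0]+.113)
    return np.c_[x+c*P[:,0]-sn*P[:,1], y+sn*P[:,0]+c*P[:,1], z]
def w2j(W,J):
    W=np.atleast_2d(np.array(W,float)); x,y,yaw,s=J
    c,sn=np.cos(yaw),np.sin(yaw); d=W[:,:2]-[x,y]
    return np.c_[c*d[:,0]+sn*d[:,1], -sn*d[:,0]+c*d[:,1]]
def proj(W,d):
    C=W@np.array(d['R']).T+np.array(d['t']); return np.c_[d['fx']*C[:,0]/C[:,2]+d['cx'], d['fy']*C[:,1]/C[:,2]+d['cy']]
def ray(uv,z,d):
    uv=np.atleast_2d(np.array(uv,float)); R=np.array(d['R']);t=np.array(d['t'])
    v=np.c_[(uv[:,0]-d['cx'])/d['fx'],(uv[:,1]-d['cy'])/d['fy'],np.ones(len(uv))]@R
    o=-R.T@t; k=(z-o[2])/v[:,2]; return o+k[:,None]*v
E
python3 - <<'E'
from h import *
from station import snapshot
d=snapshot("top")
crop=[((33,150),(150,-67,24)),((690,38),(-170,-67,24)),((750,328),(-170,83,24)),((80,450),(150,83,24)),
((85,195),(125,-37,32)),((107,347),(125,37,32)),((323,360),(26,60,34)),((405,140),(-30,-37,32))]
uv=np.array([[180+a/6-.4,172+b/6-.4] for (a,b),_ in crop]); P=np.array([p for _,p in crop])/1000.
f=lambda J:(proj(j2w(P,[*J,0]),d)-uv).ravel()
r=least_squares(f,[0.5,0,1.6]); print(r.x); print(f(r.x).reshape(-1,2).round(2))
J=[*r.x,0.]; json.dump(J,open('jig.json','w'))
def pan(d):
    i=d['color'].astype(int); b,g,rr=i[...,0],i[...,1],i[...,2]
    m=((rr-b>40)&(g>130)).astype(np.uint8)
    n,l,st,c=cv2.connectedComponentsWithStats(cv2.morphologyEx(m,cv2.MORPH_CLOSE,np.ones((5,5),np.uint8)))
    for k in range(1,n):
        if st[k,4]>60: print(st[k],c[k])
    return n,l,c
n,l,c=pan(d)
k=l[205,278]; ys,xs=np.nonzero(l==k)
W=ray(np.c_[xs,ys],.027,d); 
print("jig centre",w2j(W,J).mean(0)); q=w2j(W,J)*1000
print(cv2.minAreaRect(q.astype(np.float32)))
Kn=ray([[180+423/6-.4,172+322/6-.4]],.024+.042,d); print("knob jig",w2j(Kn,J), "world",Kn)
st=ray([[180+140/6,172+200/6],[180+172/6,172+205/6],[180+153/6,172+318/6],[180+185/6,172+318/6]],.037,d); print("stop",w2j(st,J))
for p in [(-90,-10),(75,0),(26,60)]: print(p,j2w([[p[0]/1000,p[1]/1000,.024]],J))
E
```

```text
[0.52617715 0.02160385 1.6774538 ]
[[-0.65 -0.62]
 [-0.82 -0.99]
 [-0.38  1.21]
 [-0.98  1.04]
 [ 0.46 -0.09]
 [ 0.62  0.08]
 [ 0.82 -0.37]
 [ 0.91 -0.34]]
[ 210  110   54   28 1077] [236.78365831 123.01578459]
[465 122  22  40 148] [474.36486486 138.7972973 ]
[367 159  15  15 174] [373.9137931  165.62643678]
[263 193  31  25 610] [277.92459016 205.36885246]
[369 217  16  16 195] [376.61538462 224.68205128]
[ 27 320  28  37 383] [ 39.81723238 337.41775457]
[216 363  35  21 618] [231.34304207 373.91423948]
jig centre [-0.10863001  0.00790695]
((-108.01161193847656, 7.950714111328125), (82.06961059570312, 62.490665435791016), 1.3721034526824951)
knob jig [[-0.02001905  0.0562516 ]] world [[ 0.47237633 -0.00428972  0.066     ]]
stop [[ 0.09973917 -0.02754716]
 [ 0.0852753  -0.02251118]
 [ 0.10214826  0.02894646]
 [ 0.08747538  0.03158587]]
(-90, -10) [[ 0.5457013  -0.06682017  0.024     ]]
(75, 0) [[0.51819299 0.09617767 0.024     ]]
(26, 60) [[0.46375026 0.04106879 0.024     ]]
```

Run:
```python
from h import *
from station import snapshot
J=load()
out=[]
for n,(u0,v0,u1,v1) in (("top",(180,172,310,254)),("scene",(215,150,330,235))):
    d=snapshot(n); f=6; im=cv2.resize(d['color'][v0:v1,u0:u1],None,fx=f,fy=f,interpolation=cv2.INTER_CUBIC)
    def poly(P,c,close=True):
        p=proj(j2w(np.array(P)/1000.,J),d); p=((p-[u0,v0]+.5)*f).astype(int); cv2.polylines(im,[p],close,c,1)
    R=lambda a,b,y0,y1,z:[(a,y0,z),(b,y0,z),(b,y1,z),(a,y1,z)]
    poly(R(-170,150,-67,83,24),(0,255,255)); poly(R(-30,125,-42,-32,32),(0,255,0)); poly(R(46,125,32,42,32),(0,255,0))
    poly(R(138,148,-38,38,48),(255,0,255)); poly(R(85,99,-28,28,37),(255,255,0))
    poly([(26+6*np.cos(t),60+6*np.sin(t),32) for t in np.arange(0,6.28,.4)],(0,0,255))
    cv2.imwrite(f"pics/ov_{n}.png",im)
```

```text
(no output)
```

View pics/ov_top.png

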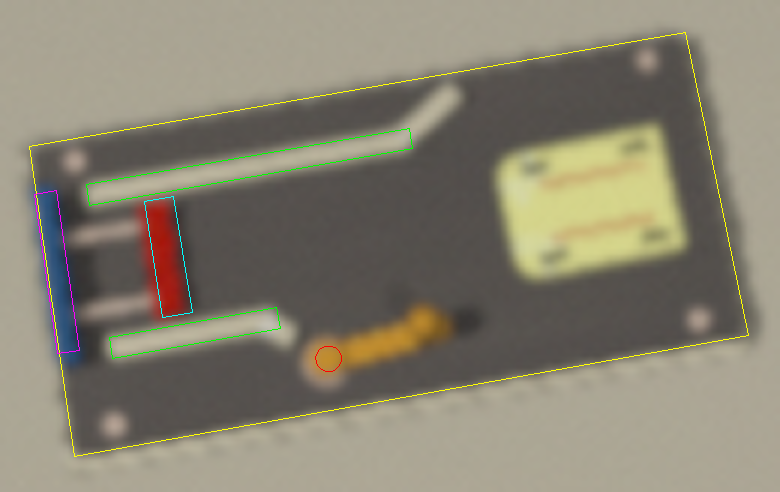

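View pics/ov_scene.png

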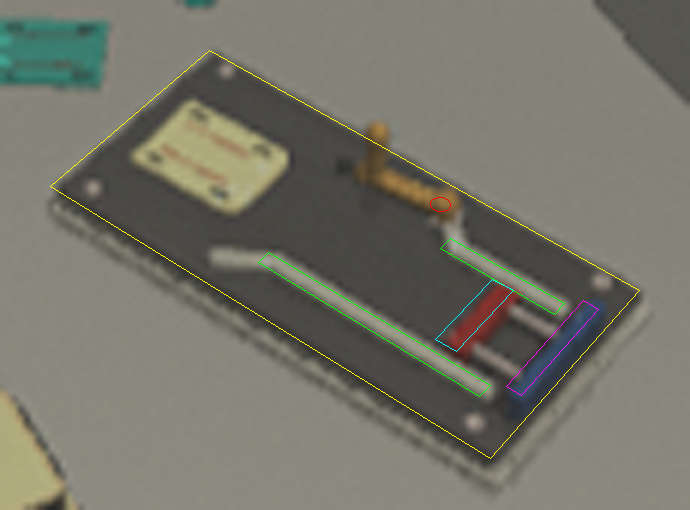

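The overlay shows the bed outline fits to within 1 px. The rails, pivot and blue block sit about 0.8 px (2 mm) further along +x, so I'll shift the jig origin by 2 mm. Next I'll work out the transit to a point above the pan.

```bash
python3 - <<'E'
from h import *
J=load(); p=j2w([[-.108,.008,.024]],J)[0]; print("pan world",p)
J[0]+=.002*np.cos(J[2]);J[1]+=.002*np.sin(J[2]); json.dump(J,open('jig.json','w')); print(J)
E
cat >> h.py <<'E'
def tgt(jx,jy,z,yawrel=0.,local=True):
    from station import telemetry
    J=load(); s=telemetry.observe(); R=Rn.from_euler('xyz',s['tool_rot']); w=j2w([[jx,jy,0]],J)[0]; w[2]=z
    Rt=Rn.from_euler('xyz',[-np.pi/2,0,J[2]-np.pi/2+yawrel])
    d=R.inv().apply(w-np.array(s['ee_pos']))/.15; r=(R.inv()*Rt).as_rotvec()/np.deg2rad(60)
    print('shift/0.15',d.round(3),'turn',r.round(4))
def st():
    from station import telemetry
    J=load(); s=telemetry.observe()
    print('t',round(s['time_s'],2),'jig',(w2j([s['ee_pos']],J)[0]*1000).round(1),'z',round(s['ee_pos'][2]*1000,2),'rpy-rel',(np.array(s['tool_rot'])-[-np.pi/2,0,J[2]-np.pi/2]).round(4),'F',np.array(s['contact_force']).round(2),'Fjig',Rn.from_euler('z',-J[2]).apply(s['contact_force']).round(1),'op',round(s['opening'],3))
E
python3 -c "
from h import *
tgt(-.110,.008,.2306,0.02); st()"
```

```text
pan world [ 0.52971979 -0.08663408  0.024     ]
[np.float64(0.5259642343025372), np.float64(0.023592488879328), 1.6774538046892709, 0.0]
shift/0.15 [ 3.512  0.004 -2.977] turn [ 5.000e-04 -4.607e-01 -3.000e-04]
t 0.25 jig [524.7 280.2] z 231.0 rpy-rel [-6.000e-04  1.000e-04 -4.625e-01] F [ 0.51 -0.08  0.06] Fjig [-0.1 -0.5  0.1] op 1.001
```

```bash
python3 -m jog '[[[0,0,0,0.1,0,-0.08,0],[0,0,0,0.24,0,-0.2,0],[0,0,0,0.38,0,-0.32,0],[0,0,0,0.52,0,-0.44,0],[0,0,0,0.64,0,-0.54,0],[0,0,0,0.76,0,-0.64,0],[0,0,0,0.88,0,-0.74,0],[0,0,0,0.99,0,-0.84,0]]]' 40
python3 -m jog '[[[0,0,0,0.1,0,-0.08,0],[0,0,0,0.24,0,-0.2,0],[0,0,0,0.38,0,-0.32,0],[0,0,0,0.52,0,-0.44,0],[0,0,0,0.64,0,-0.54,0],[0,0,0,0.76,0,-0.64,0],[0,0,0,0.88,0,-0.74,0],[0,0,0,0.99,0,-0.84,0]]]'
python3 -c "
from h import *
tgt(-.110,.008,.2306,0.02); st()"
```

```text
time_s: 0.92
ee_pos: [0.2874, 0.3446, 0.2313]
tool_rot: [-1.571, -0.0, -0.356]
contact_force: [0.4, 0.0, -0.1]
opening: -0.002
time_s: 1.58
ee_pos: [0.3827, 0.1747, 0.2313]
tool_rot: [-1.571, -0.0, -0.356]
contact_force: [0.2, -0.4, -0.2]
opening: 0.001
shift/0.15 [ 1.526  0.005 -1.291] turn [-0.000e+00 -4.609e-01  2.000e-04]
t 1.58 jig [165.5 126.4] z 231.32 rpy-rel [ 1.000e-04 -2.000e-04 -4.627e-01] F [ 0.16 -0.39 -0.23] Fjig [-0.4 -0.1 -0.2] op 0.001
```

```bash
python3 -m jog '[[[0,0,0,0.1,0,-0.08,0],[0,0,0,0.24,0,-0.2,0],[0,0,0,0.38,0,-0.32,0],[0,0,0,0.52,0,-0.44,0],[0,0,0,0.64,0,-0.54,0],[0,0,0,0.76,0,-0.64,0],[0,0,0,0.88,0,-0.74,0],[0,0,0,0.96,0,-0.81,0]]]'
python3 -m jog '[[[0,-0.05,0,0.08,0,-0.06,0],[0,-0.12,0,0.16,0.1,-0.14,0],[0,-0.19,0,0.25,0.2,-0.22,0],[0,-0.26,0,0.34,0.3,-0.3,0],[0,-0.33,0,0.42,0.4,-0.37,0],[0,-0.4,0,0.5,0.5,-0.44,0],[0,-0.461,0,0.57,0.6,-0.48,0],[0,-0.461,0,0.57,0.68,-0.48,0]]]'
python3 -c "
from h import *
tgt(-.110,.008,.035,0.02); st()"
```

```text
time_s: 2.25
ee_pos: [0.4757, 0.0101, 0.2311]
tool_rot: [-1.571, -0.0, -0.357]
contact_force: [0.5, 0.1, 0.5]
opening: -0.003
time_s: 2.92
ee_pos: [0.5309, -0.0872, 0.1278]
tool_rot: [-1.571, 0.0, 0.129]
contact_force: [-1.1, 0.5, -0.2]
opening: -0.0
shift/0.15 [-0.007  0.619  0.005] turn [ 0.0002  0.0027 -0.0003]
t 2.92 jig [-110.7    6.9] z 127.83 rpy-rel [-0.0002  0.0003  0.0228] F [-1.06  0.47 -0.16] Fjig [ 0.6  1.  -0.2] op -0.0
```

```bash
python3 -m jog '[[[0,0,0,0,0.05,0,0],[0,0,0,-0.005,0.15,0,0],[0,0,0,-0.005,0.25,0,0],[0,0,0,-0.005,0.35,0.005,0],[0,0,0,-0.005,0.45,0.005,0],[0,0,0,-0.005,0.53,0.005,0],[0,0,0,-0.005,0.59,0.005,0],[0,0,0,-0.005,0.61,0.005,0]]]'
python3 - <<'E'
from h import *
from station import snapshot
st()
for n,(u0,v0,u1,v1) in (("top",(180,160,310,254)),("scene",(205,130,330,225))):
    d=snapshot(n); cv2.imwrite(f"pics/a_{n}.png",cv2.resize(d['color'][v0:v1,u0:u1],None,fx=6,fy=6,interpolation=cv2.INTER_CUBIC))
st()
E
```

```text
time_s: 3.58
ee_pos: [0.5285, -0.0844, 0.0367]
tool_rot: [-1.57, 0.001, 0.127]
contact_force: [-0.1, 0.1, -0.6]
opening: -0.003
t 3.58 jig [-107.6    9. ] z 36.73 rpy-rel [0.0007 0.0014 0.0203] F [-0.14  0.06 -0.56] Fjig [ 0.1  0.1 -0.6] op -0.003
t 3.68 jig [-107.9    8.6] z 37.68 rpy-rel [0.0002 0.0005 0.0203] F [0.15 0.49 0.11] Fjig [ 0.5 -0.2  0.1] op 0.0
```

View pics/a_scene.png

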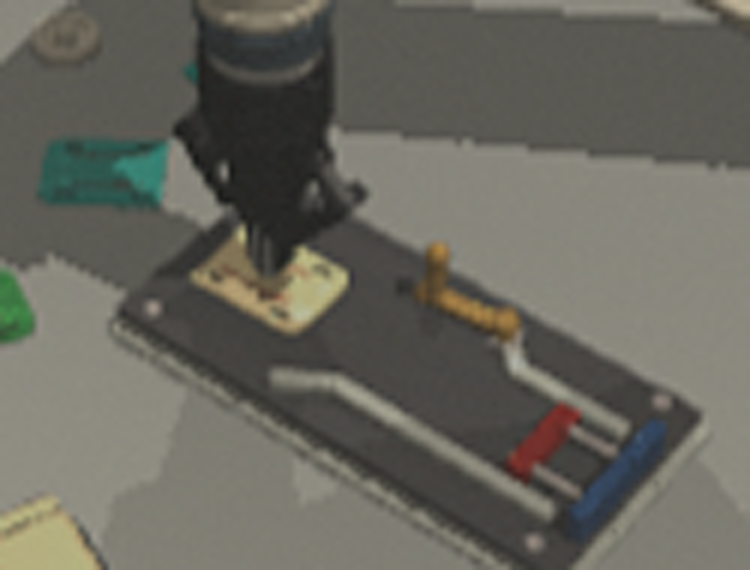

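View pics/a_top.png

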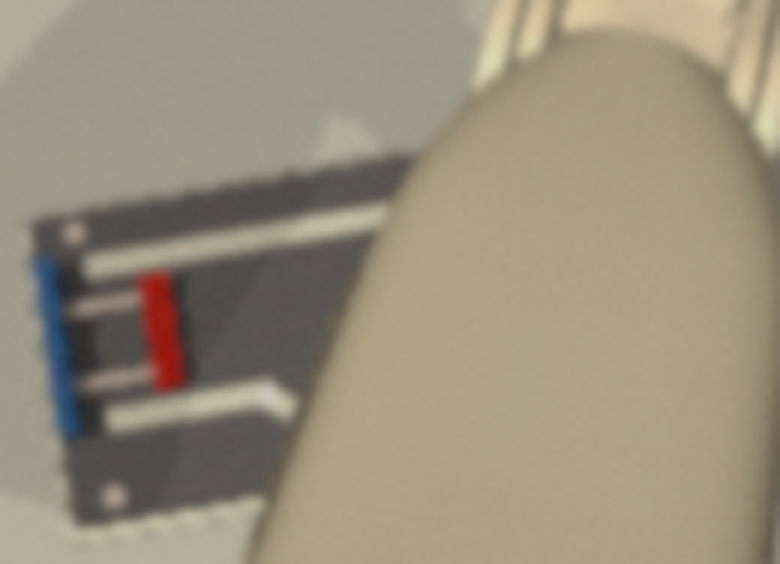

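The scene view shows the finger tip at crop px (270,262), over the middle of the pan. Next I'll descend slowly until it makes contact.

```bash
python3 -m jog '[[[0,0,0,0,0.01,0,0],[0,0,0,0,0.02,0,0],[0,0,0,0,0.03,0,0],[0,0,0,0,0.04,0,0],[0,0,0,0,0.05,0,0],[0,0,0,0,0.055,0,0],[0,0,0,0,0.06,0,0],[0,0,0,0,0.06,0,0]]]' >/dev/null
python3 -c "
from h import *
st()"
python3 -m jog '[[[0,0,0,0,0.001,0,0],[0,0,0,0,0.002,0,0],[0,0,0,0,0.003,0,0],[0,0,0,0,0.004,0,0],[0,0,0,0,0.005,0,0],[0,0,0,0,0.006,0,0],[0,0,0,0,0.007,0,0],[0,0,0,0,0.007,0,0]]]' >/dev/null
python3 -c "
from h import *
st()"
```

```text
t 4.35 jig [-108.1    8.5] z 28.64 rpy-rel [0.0001 0.0002 0.0203] F [-0.63  0.15 -0.02] Fjig [ 0.2  0.6 -0. ] op -0.003
t 5.02 jig [-108.1    8.4] z 27.7 rpy-rel [-0.      0.      0.0203] F [ 0.1   0.05 -0.31] Fjig [ 0.  -0.1 -0.3] op -0.002
```

```bash
python3 -m jog '[[[0,0,0,0,0.001,0,0],[0,0,0,0,0.002,0,0],[0,0,0,0,0.003,0,0],[0,0,0,0,0.004,0,0],[0,0,0,0,0.005,0,0],[0,0,0,0,0.005,0,0],[0,0,0,0,0.005,0,0],[0,0,0,0,0.005,0,0]]]' >/dev/null
python3 -c "
from h import *
st()"
```

```text
t 5.68 jig [-108.1    8.4] z 27.08 rpy-rel [-0.0001 -0.0001  0.0203] F [-0.31 -0.24  2.13] Fjig [-0.2  0.3  2.1] op 0.002
```

```bash
python3 -m jog '[[[0,0,0,0,0.001,0,0],[0,0,0,0,0.002,0,0],[0,0,0,0,0.002,0,0],[0,0,0,0,0.002,0,0],[0,0,0,0,0.002,0,0],[0,0,0,0,0.002,0,0],[0,0,0,0,0.002,0,0],[0,0,0,0,0.002,0,0]]]' >/dev/null
python3 -c "
from h import *
st()"
```

```text
t 6.35 jig [-108.1    8.4] z 27.06 rpy-rel [-0.0002 -0.0003  0.0203] F [-1.71 -0.44  6.03] Fjig [-0.3  1.8  6. ] op 0.0
```

```bash
python3 -m jog '[[[0,0,0,0,0.001,0,0],[0,0,0,0,0.002,0,0],[0,0,0,0,0.003,0,0],[0,0,0,0,0.003,0,0],[0,0,0,0,0.003,0,0],[0,0,0,0,0.003,0,0],[0,0,0,0,0.003,0,0],[0,0,0,0,0.003,0,0]]]' >/dev/null
python3 -c "
from h import *
st()"
python3 -m jog '[[[0,0,0,0,0,0.01,0],[0,0,0,0,0,0.02,0],[0,0,0,0,0,0.03,0],[0,0,0,0,0,0.04,0],[0,0,0,0,0,0.05,0],[0,0,0,0,0,0.06,0],[0,0,0,0,0,0.07,0],[0,0,0,0,0,0.07,0]]]' >/dev/null
python3 - <<'E'
from h import *
from station import snapshot
st()
n,(u0,v0,u1,v1)=("scene",(205,130,330,225))
d=snapshot(n); cv2.imwrite(f"pics/b_{n}.png",cv2.resize(d['color'][v0:v1,u0:u1],None,fx=6,fy=6,interpolation=cv2.INTER_CUBIC))
E
```

```text
t 7.02 jig [-108.1    8.4] z 27.0 rpy-rel [-0.0004 -0.0006  0.0203] F [-3.2   0.42 11.3 ] Fjig [ 0.8  3.1 11.3] op -0.002
t 7.68 jig [-98.2   7.8] z 27.03 rpy-rel [-0.0016 -0.002   0.0201] F [ 0.28 -0.89  6.96] Fjig [-0.9 -0.2  7. ] op 0.0
```

View pics/b_scene.png

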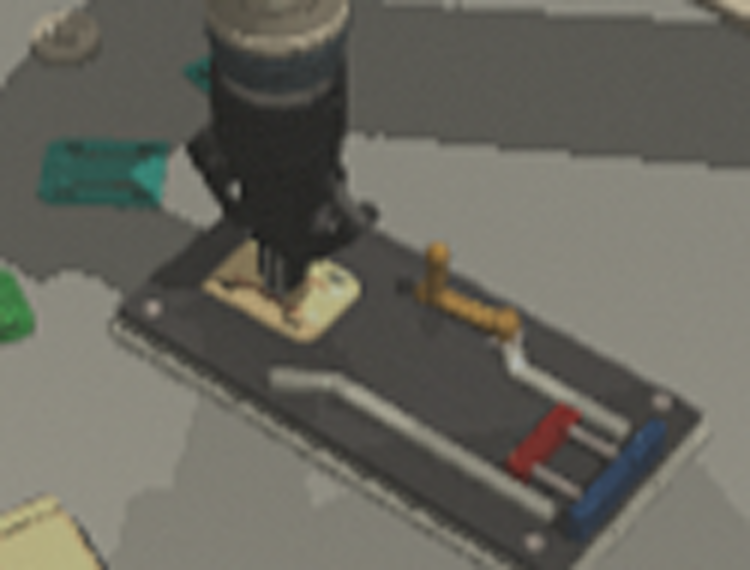

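```bash
python3 -m jog '[[[0,0.004,0,0.006,0.001,0.015,0],[0,0.008,0,0.012,0.002,0.035,0],[0,0.012,0,0.02,0.002,0.055,0],[0,0.016,0,0.028,0.002,0.075,0],[0,0.02,0,0.036,0.002,0.095,0],[0,0.024,0,0.044,0.002,0.115,0],[0,0.029,0,0.05,0.002,0.13,0],[0,0.029,0,0.05,0.002,0.13,0]]]' >/dev/null
python3 - <<'E'
from h import *
st()
E
```

```text
t 8.4 jig [-78.5   0.5] z 26.93 rpy-rel [-0.0017 -0.0022 -0.0104] F [-1.51 -1.24  9.56] Fjig [-1.1  1.6  9.6] op 0.0
```

```bash
cat >> h.py <<'E'
def pic(name,ov=None):
    from station import snapshot
    n,(u0,v0,u1,v1)=("scene",(225,140,330,225)); f=7
    d=snapshot(n); im=cv2.resize(d['color'][v0:v1,u0:u1],None,fx=f,fy=f,interpolation=cv2.INTER_CUBIC)
    J=load()
    if ov:
        x,y,a=ov; ca,sa=np.cos(a),np.sin(a)
        P=[(x/1e3+ca*u-sa*v,y/1e3+sa*u+ca*v,.027) for u,v in((-.04,-.03),(.04,-.03),(.04,.03),(-.04,.03))]
        p=((proj(j2w(P,J),d)-[u0,v0]+.5)*f).astype(int); cv2.polylines(im,[p],True,(0,255,0),1)
    cv2.imwrite(f"pics/{name}.png",im)
E
python3 -c "
from h import *
pic('c1',(-80,0,0.0))"
```

```text
(no output)
```

View pics/c1.png

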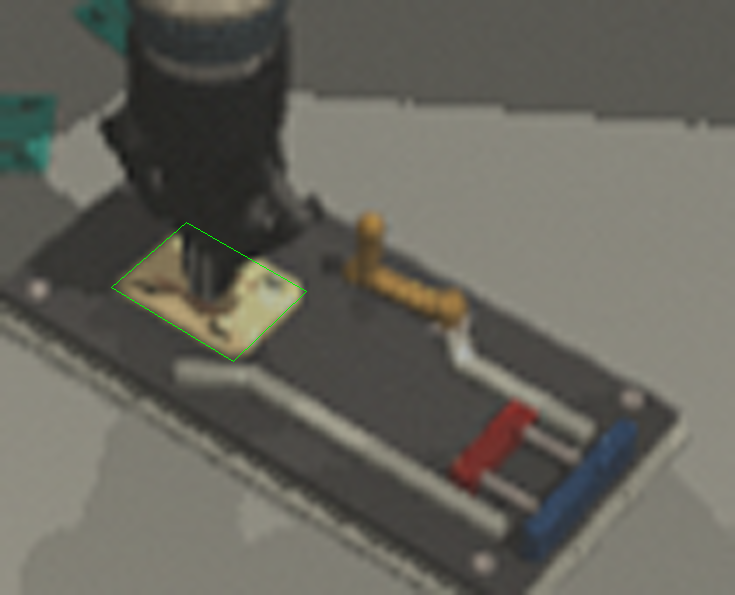

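The pan fits the overlay at jig (-80, 0) and lies parallel to the rails, with its nose corner at (235,358). I'll keep sliding it forward.

```bash
python3 -m jog '[[[0,0,0,0,0.001,0.015,0],[0,0,0,0,0.0015,0.04,0],[0,0,0,0,0.0015,0.065,0],[0,0,0,0,0.0015,0.09,0],[0,0,0,0,0.0015,0.115,0],[0,0,0,0,0.0015,0.14,0],[0,0,0,0,0.0015,0.16,0],[0,0,0,0,0.0015,0.16,0]]]' >/dev/null
python3 -c "
from h import *
st(); tgt(-.055,0,.027)"
```

```text
t 9.12 jig [-54.4   0. ] z 26.87 rpy-rel [-0.0017 -0.003  -0.01  ] F [ 0.07 -0.89  9.77] Fjig [-0.9  0.   9.8] op -0.0
shift/0.15 [ 0.    -0.001 -0.004] turn [ 0.0017 -0.0096  0.0028]
```

```bash
python3 -m jog '[[[0,0,0,0,0.001,0.015,0],[0,0,0,0,0.002,0.04,0],[0,0,0,0,0.002,0.065,0],[0,0,0,0,0.002,0.09,0],[0,0,0,0,0.002,0.115,0],[0,0,0,0,0.002,0.14,0],[0,0,0,0,0.002,0.16,0],[0,0,0,0,0.002,0.16,0]]]' >/dev/null
python3 -c "
from h import *
st(); pic('c2',(-30,0,0))"
```

```text
t 9.78 jig [-30.5  -0.4] z 26.77 rpy-rel [-0.002  -0.0035 -0.0101] F [ 1.17 -1.79 11.26] Fjig [-1.9 -1.  11.3] op -0.001
```

View pics/c2.png

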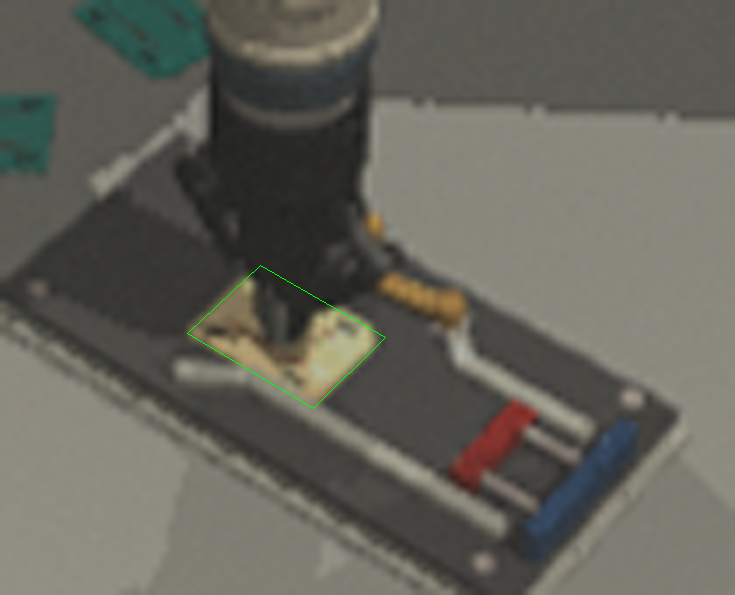

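```bash
python3 -m jog '[[[0,0,0,0,0.001,0.015,0],[0,0,0,0,0.001,0.04,0],[0,0,0,0,0.001,0.065,0],[0,0,0,0,0.001,0.09,0],[0,0,0,0,0.001,0.115,0],[0,0,0,0,0.001,0.14,0],[0,0,0,0,0.001,0.16,0],[0,0,0,0,0.001,0.16,0]]]' >/dev/null
python3 -c "
from h import *
st(); pic('c3',(-6,0,0))"
```

```text
t 10.5 jig [-6.5 -0.7] z 26.67 rpy-rel [-0.002  -0.0036 -0.0101] F [ 0.89 -1.89 12.  ] Fjig [-2.  -0.7 12. ] op -0.002
```

View pics/c3.png

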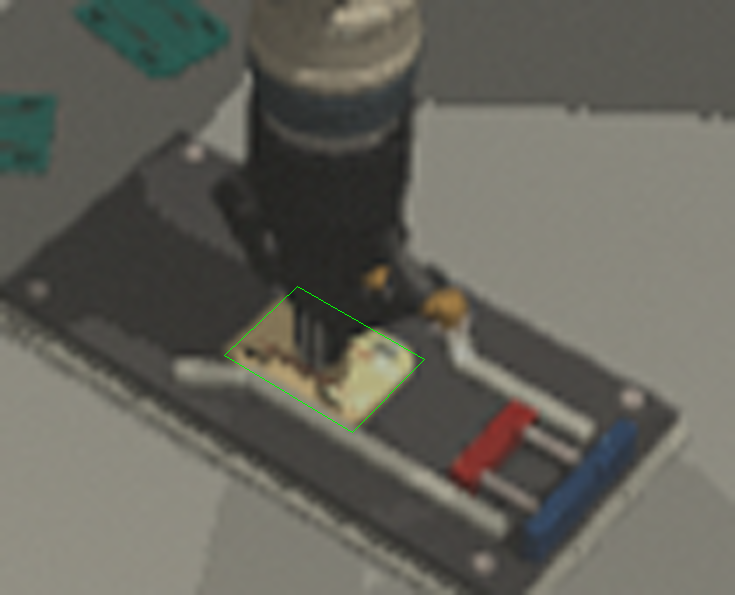

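```bash
python3 -m jog '[[[0,0,0,0,0.001,0.015,0],[0,0,0,0,0.001,0.035,0],[0,0,0,0,0.001,0.055,0],[0,0,0,0,0.001,0.075,0],[0,0,0,0,0.001,0.095,0],[0,0,0,0,0.001,0.115,0],[0,0,0,0,0.001,0.13,0],[0,0,0,0,0.001,0.13,0]]]' >/dev/null
python3 -c "
from h import *
st(); pic('c4',(13,0,0))"
```

```text
t 11.22 jig [12.8 -1.1] z 26.65 rpy-rel [-0.0021 -0.004  -0.0103] F [ 0.21 -2.26 13.07] Fjig [-2.3  0.  13.1] op 0.0
```

View pics/c4.png

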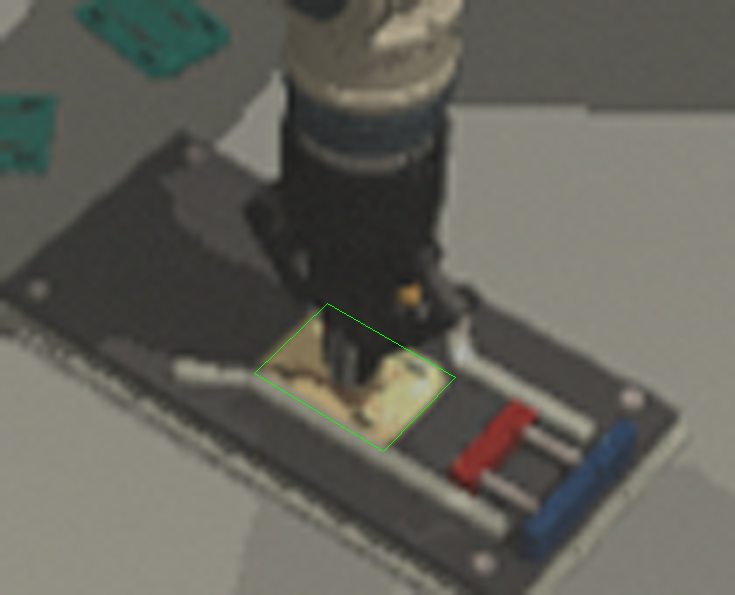

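```bash
python3 -m jog '[[[0,0,0,0,0,0.015,0],[0,0,0,0,0,0.04,0],[0,0,0,0,0,0.065,0],[0,0,0,0,0,0.09,0],[0,0,0,0,0,0.11,0],[0,0,0,0,0,0.13,0],[0,0,0,0,0,0.15,0],[0,0,0,0,0,0.15,0]]]' >/dev/null
python3 -c "
from h import *
st(); pic('c5',(35,0,0))"
```

```text
t 11.93 jig [35.5 -1.2] z 26.54 rpy-rel [-0.0019 -0.0038 -0.0102] F [ 0.08 -2.86 13.17] Fjig [-2.9  0.2 13.2] op 0.001
```

View pics/c5.png

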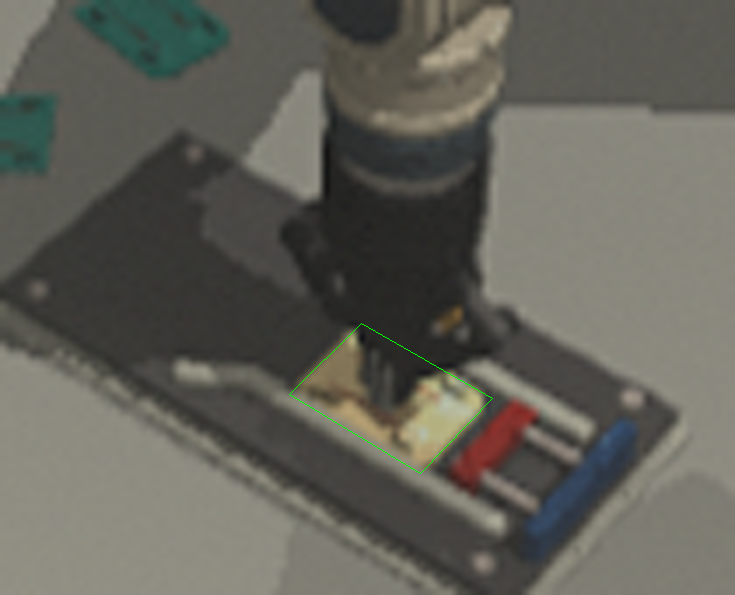

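```bash
python3 -m jog '[[[0,0,0,0,0.0005,0.01,0],[0,0,0,0,0.001,0.02,0],[0,0,0,0,0.001,0.03,0],[0,0,0,0,0.001,0.045,0],[0,0,0,0,0.001,0.06,0],[0,0,0,0,0.001,0.075,0],[0,0,0,0,0.001,0.09,0],[0,0,0,0,0.001,0.1,0]]]' >/dev/null
python3 -c "
from h import *
st()"
python3 -m jog '[[[0,0,0,0,0,0.01,0],[0,0,0,0,0,0.02,0],[0,0,0,0,0,0.03,0],[0,0,0,0,0,0.04,0],[0,0,0,0,0,0.045,0],[0,0,0,0,0,0.05,0],[0,0,0,0,0,0.05,0],[0,0,0,0,0,0.05,0]]]' >/dev/null
python3 -c "
from h import *
st(); pic('c6',(57,0,0))"
```

```text
t 12.65 jig [49.5 -1.4] z 26.49 rpy-rel [-0.0037 -0.0039 -0.0109] F [  1.35 -10.29  12.67] Fjig [-10.4  -0.2  12.7] op 0.004
t 13.32 jig [56.7 -1.5] z 26.51 rpy-rel [-0.0039 -0.0038 -0.0112] F [ 0.92 -8.77 12.66] Fjig [-8.8  0.  12.7] op -0.001
```

View pics/c6.png

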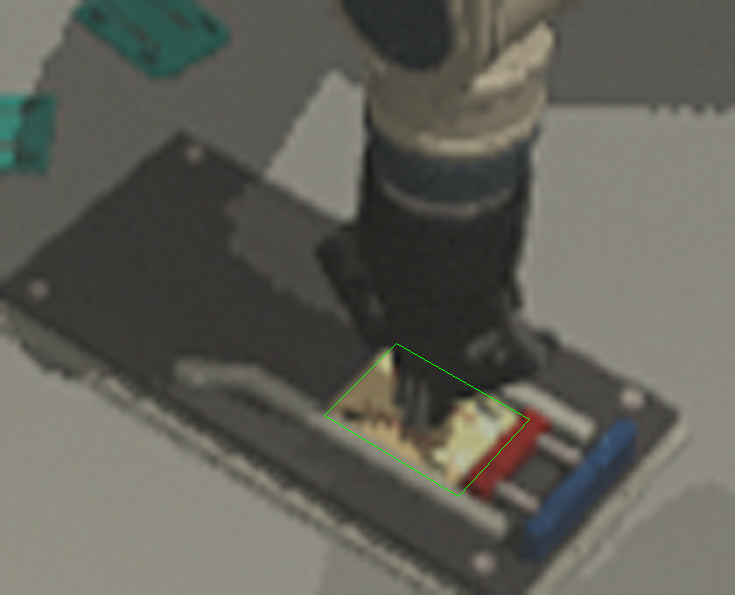

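The stop is now moving, with about 9 N along x and the pan nose against the red block at (500,455). I'll carry on in small steps.

```bash
python3 -m jog '[[[0,0,0,0,0.0005,0.01,0],[0,0,0,0,0.001,0.02,0],[0,0,0,0,0.001,0.03,0],[0,0,0,0,0.001,0.04,0],[0,0,0,0,0.001,0.05,0],[0,0,0,0,0.001,0.06,0],[0,0,0,0,0.001,0.07,0],[0,0,0,0,0.001,0.08,0]]]' >/dev/null
python3 -c "
from h import *
st()"
python3 -m jog '[[[0,0,0,0,0,0.005,0],[0,0,0,0,0,0.01,0],[0,0,0,0,0,0.015,0],[0,0,0,0,0,0.02,0],[0,0,0,0,0,0.02,0],[0,0,0,0,0,0.02,0],[0,0,0,0,0,0.02,0],[0,0,0,0,0,0.02,0]]]' >/dev/null
python3 -c "
from h import *
st(); pic('c7',(75,0,0))"
```

```text
t 14.03 jig [68.5 -1.5] z 26.41 rpy-rel [-0.0045 -0.0036 -0.0115] F [ -1.25 -10.54  15.12] Fjig [-10.4   2.4  15.1] op -0.002
t 14.7 jig [71.5 -1.5] z 26.41 rpy-rel [-0.0042 -0.0036 -0.0114] F [ 0.36 -9.9  15.13] Fjig [-9.9  0.7 15.1] op 0.001
```

View pics/c7.png

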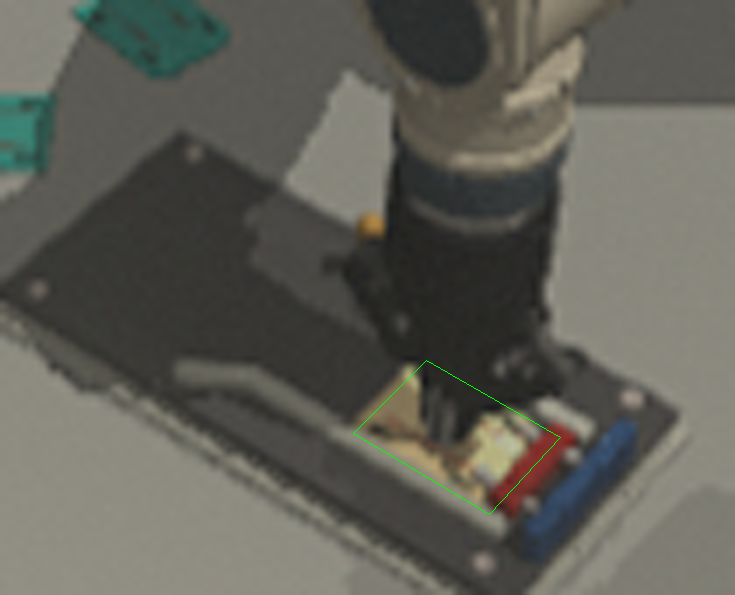

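```bash
for i in 1 2; do python3 -m jog '[[[0,0,0,0,0,0.003,0],[0,0,0,0,0,0.006,0],[0,0,0,0,0,0.009,0],[0,0,0,0,0,0.012,0],[0,0,0,0,0,0.014,0],[0,0,0,0,0,0.014,0],[0,0,0,0,0,0.014,0],[0,0,0,0,0,0.014,0]]]' >/dev/null
python3 -c "
from h import *
st()"; done; python3 -c "
from h import *
pic('c8',(75,0,0))"
```

```text
t 15.42 jig [73.6 -1.4] z 26.41 rpy-rel [-0.0043 -0.0035 -0.0114] F [ -1.04 -10.54  15.35] Fjig [-10.4   2.2  15.4] op 0.004
t 16.08 jig [75.7 -1.5] z 26.39 rpy-rel [-0.0043 -0.0035 -0.0115] F [ -1.55 -11.2   14.91] Fjig [-11.    2.7  14.9] op -0.002
```

View pics/c8.png

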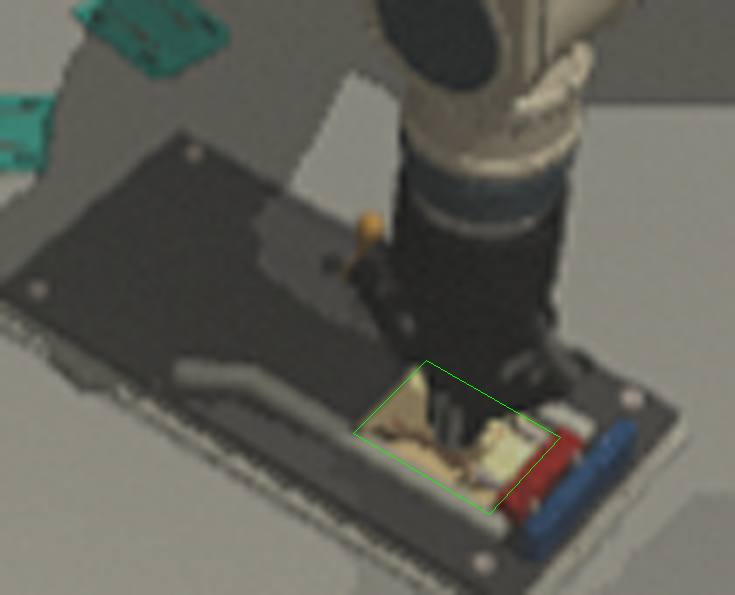

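```bash
for i in 1 2; do python3 -m jog '[[[0,0,0,0,0,0.002,0],[0,0,0,0,0,0.004,0],[0,0,0,0,0,0.006,0],[0,0,0,0,0,0.008,0],[0,0,0,0,0,0.01,0],[0,0,0,0,0,0.01,0],[0,0,0,0,0,0.01,0],[0,0,0,0,0,0.01,0]]]' >/dev/null
python3 -c "
from h import *
st()"; done; python3 -c "
from h import *
pic('c9',(75,0,0))"
```

```text
t 16.8 jig [76.6 -1.5] z 26.41 rpy-rel [-0.0056 -0.0034 -0.0119] F [ 1.000e-02 -1.375e+01  1.525e+01] Fjig [-13.7   1.5  15.3] op -0.002
t 17.47 jig [78.3 -1.7] z 26.39 rpy-rel [-0.005  -0.0037 -0.0118] F [ -0.04 -12.76  14.88] Fjig [-12.7   1.4  14.9] op -0.002
```

View pics/c9.png

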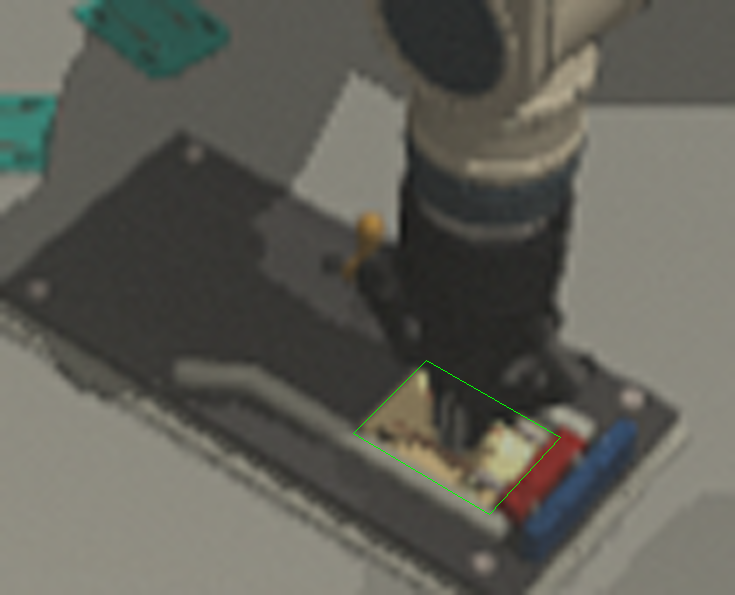

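Force along x rose to 13.7 N, then the finger crept on while the red block stayed put, which suggests the hard limit. I'll check this numerically against the earlier frames.

Run:
```python
import cv2,numpy as np
for n in('c7','c8','c9'):
    i=cv2.imread(f'pics/{n}.png').astype(int)
    m=(i[...,2]>110)&(i[...,1]<70)&(i[...,0]<80); m[:400]=0
    ys,xs=np.nonzero(m); print(n,m.sum(),xs.mean().round(1),ys.mean().round(1))
a=[cv2.imread(f'pics/{n}.png')[350:560,400:640] for n in('c8','c9')]
cv2.imwrite('pics/cmp.png',cv2.resize(np.hstack(a),None,fx=1.6,fy=1.6))
```

```text
c7 2209 534.3 464.1
c8 2168 541.8 467.5
c9 2172 543.5 468.4
```

View pics/cmp.png

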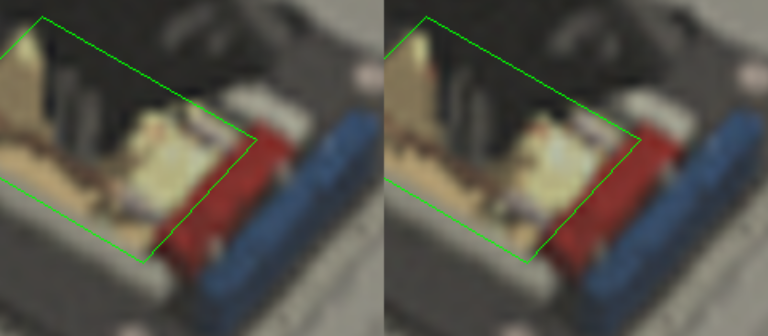

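```bash
python3 -m jog '[[[0,0,0,0,0,0.002,0],[0,0,0,0,0,0.004,0],[0,0,0,0,0,0.006,0],[0,0,0,0,0,0.008,0],[0,0,0,0,0,0.01,0],[0,0,0,0,0,0.012,0],[0,0,0,0,0,0.012,0],[0,0,0,0,0,0.012,0]]]' >/dev/null
python3 - <<'E'
from h import *
st();pic('c10',(75,0,0))
i=cv2.imread(f'pics/c10.png').astype(int)
m=(i[...,2]>110)&(i[...,1]<70)&(i[...,0]<80); m[:400]=0
ys,xs=np.nonzero(m); print(m.sum(),xs.mean().round(1),ys.mean().round(1))
E
```

```text
t 18.18 jig [80.3 -1.8] z 26.39 rpy-rel [-0.0048 -0.004  -0.0116] F [  1.07 -12.35  14.71] Fjig [-12.4   0.3  14.7] op -0.0
2179 543.7 468.4
```

The finger advanced 2 mm but the red block moved only 0.2 px, so the stop is fully home. I'll lift off and check.

```bash
python3 -m jog '[[[0,0,0,0,-0.004,0,0],[0,0,0,0,-0.008,0,0],[0,0,0,0,-0.015,0,0],[0,0,0,0,-0.04,0,0],[0,0,0,0,-0.12,0,0.1],[0,0,0,0,-0.25,0,0.3],[0,0,0,0,-0.4,0,0.5],[0,0,0,0,-0.52,0,0.5]]]' >/dev/null
python3 -m jog '[[[0,0,0,-0.05,0,-0.08,0.5],[0,0,0,-0.12,0,-0.18,0.5],[0,0,0,-0.19,0,-0.3,0.5],[0,0,0,-0.26,0,-0.42,0.5],[0,0,0,-0.31,0,-0.52,0.5],[0,0,0,-0.35,0,-0.6,0.5],[0,0,0,-0.38,0,-0.65,0.5],[0,0,0,-0.38,0,-0.68,0.5]]]' >/dev/null
python3 -c "
from h import *
st(); tgt(-.022,.056,.046,0); pic('d1',(75,0,0))"
```

```text
t 19.57 jig [-19.5  59.1] z 102.49 rpy-rel [ 0.0003  0.001  -0.011 ] F [ 0.7   1.25 -0.55] Fjig [ 1.2 -0.8 -0.5] op 0.496
shift/0.15 [ 0.021  0.377 -0.016] turn [-0.0003 -0.0105 -0.001 ]
```

View pics/d1.png

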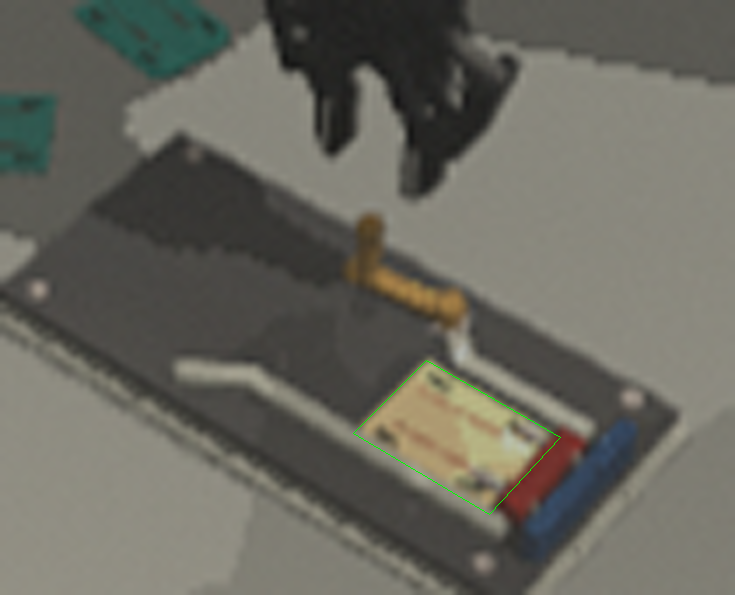

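The pan sits exactly on the home outline, with its nose on the red block at (535,475). The keeper knob is at (370,222). Next I'll triangulate the knob.

Run:
```python
from h import *
from station import snapshot
J=load(); T=snapshot('top');S=snapshot('scene')
ut=np.array([180+423/6-.4,172+322/6-.4]); us=np.array([225+370/7-.5,140+221/7-.5])
f=lambda X:np.r_[proj(X[None],T)[0]-ut,proj(X[None],S)[0]-us]
r=least_squares(f,[.47,0,.06]); print(r.x,f(r.x).round(2),w2j([r.x],J)); st()
tgt(*w2j([r.x],J)[0],.044,0)
```

```text
[ 0.47183118 -0.00416431  0.06891015] [-0.04  0.04 -0.07 -0.01] [[-0.02183632  0.0567803 ]]
t 19.72 jig [-18.9  57.8] z 102.71 rpy-rel [ 0.0002 -0.     -0.0105] F [-0.11  0.7   0.43] Fjig [0.7 0.  0.4] op 0.502
shift/0.15 [ 0.007  0.391 -0.02 ] turn [-0.0002 -0.01    0.    ]
```

```bash
python3 -m jog '[[[0,-0.002,0,0.007,0.03,-0.02,0.5],[0,-0.005,0,0.007,0.08,-0.02,0.5],[0,-0.01,0,0.007,0.14,-0.02,0.5],[0,-0.01,0,0.007,0.2,-0.02,0.5],[0,-0.01,0,0.007,0.26,-0.02,0.5],[0,-0.01,0,0.007,0.32,-0.02,0.5],[0,-0.01,0,0.007,0.37,-0.02,0.5],[0,-0.01,0,0.007,0.39,-0.02,0.5]]]' >/dev/null
python3 -c "
from h import *
st(); pic('d2')"
```

```text
t 20.38 jig [-21.7  57.6] z 42.83 rpy-rel [0.0005 0.0018 0.0005] F [-0.16  0.66  0.74] Fjig [0.7 0.1 0.7] op 0.5
```

View pics/d2.png

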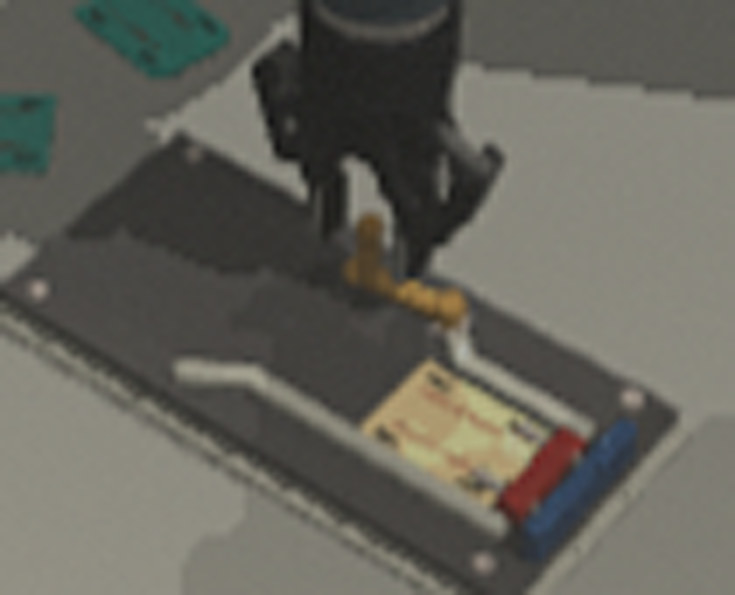

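The post at (370,240) is between the fingers. Closing at 20 N.

```bash
python3 -m jog '[[[0,0,0,0,0,0,0.4],[0,0,0,0,0,0,0.3],[0,0,0,0,0,0,0.2],[0,0,0,0,0,0,0.15],[0,0,0,0,0,0,0.1],[0,0,0,0,0,0,0.1],[0,0,0,0,0,0,0.1],[0,0,0,0,0,0,0.1]]]' 20 >/dev/null
python3 -c "
from h import *
st(); pic('d3')
t0=np.arctan2(60-56.8,47.8);t0=.067
for t in np.linspace(t0,1.57,17): print(round(t,2),'x',round(48*(np.sin(t)-np.sin(t0))/150,3),'z',round(48*(np.cos(t0)-np.cos(t))/150,3))"
```

```text
t 21.1 jig [-21.2  56.8] z 44.75 rpy-rel [ 0.0014 -0.0009  0.001 ] F [-1.12  5.5   2.23] Fjig [5.6 0.5 2.2] op 0.152
0.07 x 0.0 z 0.0
0.16 x 0.03 z 0.003
0.25 x 0.059 z 0.01
0.35 x 0.088 z 0.019
0.44 x 0.116 z 0.03
0.54 x 0.142 z 0.044
0.63 x 0.167 z 0.061
0.72 x 0.191 z 0.08
0.82 x 0.212 z 0.101
0.91 x 0.232 z 0.123
1.01 x 0.249 z 0.148
1.1 x 0.264 z 0.174
1.19 x 0.276 z 0.202
1.29 x 0.286 z 0.23
1.38 x 0.293 z 0.259
1.48 x 0.297 z 0.289
1.57 x 0.299 z 0.319
```

View pics/d3.png

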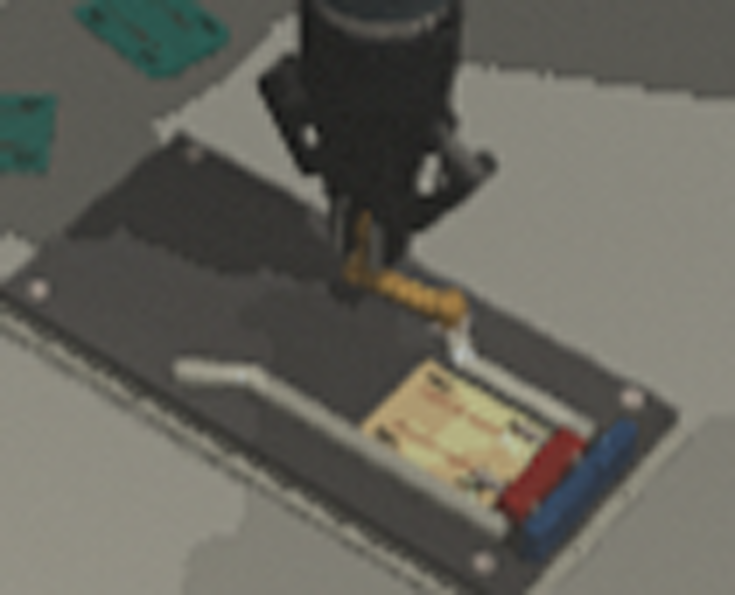

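```bash
python3 -m jog '[[[0,0,0,0.03,0,0.003,0.1],[0,0,0,0.059,0,0.01,0.1],[0,0,0,0.088,0,0.019,0.1],[0,0,0,0.116,0,0.03,0.1],[0,0,0,0.142,0,0.044,0.1],[0,0,0,0.167,0,0.061,0.1],[0,0,0,0.191,0,0.08,0.1],[0,0,0,0.212,0,0.101,0.1]]]' >/dev/null
python3 -c "
from h import *
st(); pic('d4')"
```

```text
t 21.82 jig [-7.7 23.5] z 44.8 rpy-rel [-0.0025 -0.0023 -0.0002] F [ 3.32 -6.6   2.59] Fjig [-6.9 -2.6  2.6] op 0.149
```

View pics/d4.png

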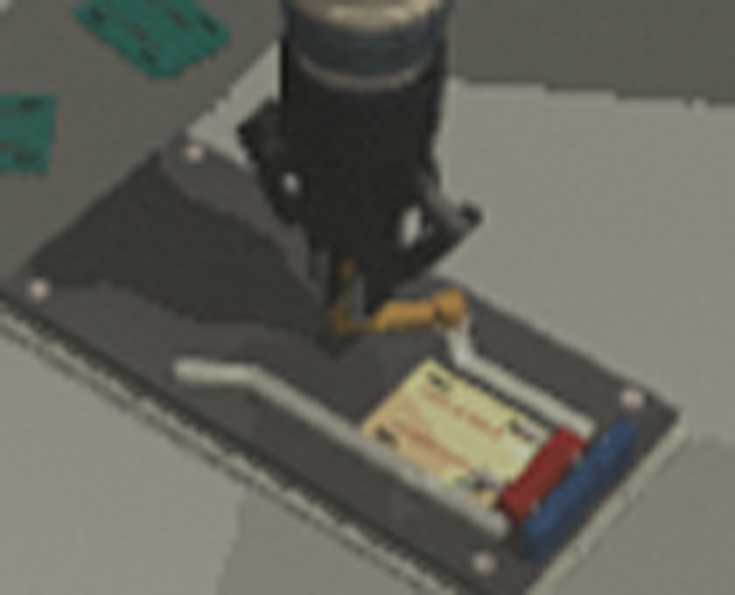

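```bash
python3 -m jog '[[[0,0,0,0.02,0,0.022,0.1],[0,0,0,0.037,0,0.047,0.1],[0,0,0,0.052,0,0.073,0.1],[0,0,0,0.064,0,0.101,0.1],[0,0,0,0.074,0,0.129,0.1],[0,0,0,0.081,0,0.158,0.1],[0,0,0,0.085,0,0.188,0.1],[0,0,0,0.087,0,0.21,0.1]]]' >/dev/null
python3 -c "
from h import *
st()"
python3 -m jog '[[[0,0,0,0,0,0.002,0.1],[0,0,0,0,0,0.005,0.1],[0,0,0,0,0,0.008,0.1],[0,0,0,0,0,0.01,0.1],[0,0,0,0,0,0.012,0.1],[0,0,0,0,0,0.014,0.1],[0,0,0,0,0,0.014,0.1],[0,0,0,0,0,0.014,0.1]]]' >/dev/null
python3 -c "
from h import *
st(); pic('d5')"
```

```text
t 22.53 jig [25.1 11.8] z 44.42 rpy-rel [-0.0003 -0.0004  0.0004] F [ 0.52 -2.52  3.7 ] Fjig [-2.6 -0.2  3.7] op 0.152
t 23.2 jig [26.9 12.1] z 44.39 rpy-rel [ 0.0001 -0.0001  0.0003] F [ 0.99 -1.99  3.8 ] Fjig [-2.1 -0.8  3.8] op 0.15
```

View pics/d5.png

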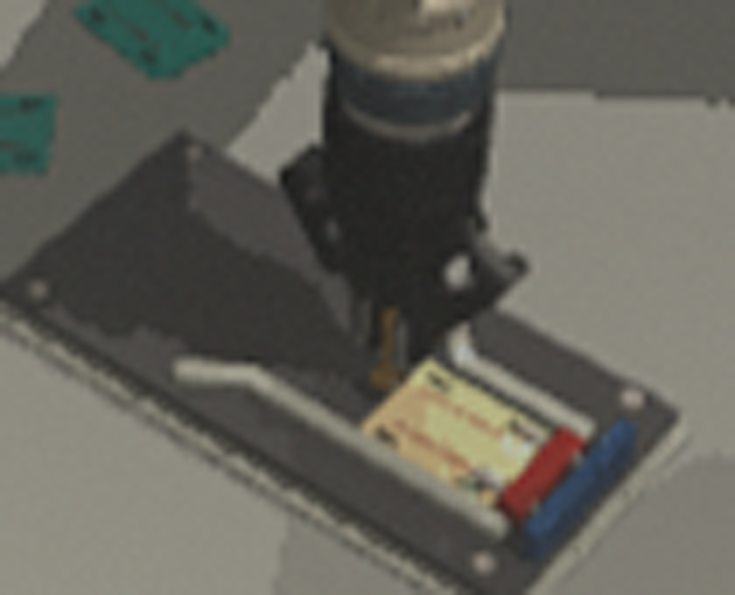

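```bash
for i in 1 2; do python3 -m jog '[[[0,0,0,0,0,0.002,0.1],[0,0,0,0,0,0.004,0.1],[0,0,0,0,0,0.006,0.1],[0,0,0,0,0,0.008,0.1],[0,0,0,0,0,0.01,0.1],[0,0,0,0,0,0.01,0.1],[0,0,0,0,0,0.01,0.1],[0,0,0,0,0,0.01,0.1]]]' >/dev/null
python3 -c "
from h import *
st()"; done
```

```text
t 23.92 jig [27.2 12.1] z 44.35 rpy-rel [-0.0025  0.0002 -0.0004] F [ 1.72 -8.66  3.69] Fjig [-8.8 -0.8  3.7] op 0.151
t 24.58 jig [27.4 12.1] z 44.38 rpy-rel [-0.005   0.0003 -0.0013] F [  2.78 -16.61   4.29] Fjig [-16.8  -1.    4.3] op 0.151
```

Force rose to 17 N while position held at 27.3 mm, so the keeper is against its limit. I'll ease off, open and lift.

```bash
python3 -m jog '[[[0,0,0,0,0,-0.005,0.1],[0,0,0,0,0,-0.01,0.1],[0,0,0,0,0,-0.01,0.15],[0,0,0,0,0,-0.01,0.25],[0,0,0,0,0,-0.01,0.35],[0,0,0,0,0,-0.01,0.4],[0,0,0,0,0,-0.01,0.4],[0,0,0,0,0,-0.01,0.4]]]' >/dev/null
python3 -c "
from h import *
st()"
python3 -m jog '[[[0,0,0,0,-0.03,-0.01,0.4],[0,0,0,0,-0.08,-0.01,0.4],[0,0,0,0,-0.16,-0.01,0.4],[0,0,0,0,-0.26,-0.01,0.4],[0,0,0,0,-0.38,-0.01,0.4],[0,0,0,0,-0.5,-0.01,0.4],[0,0,0,0,-0.62,-0.01,0.4],[0,0,0,0,-0.72,-0.01,0.4]]]' >/dev/null
python3 -m jog '[[[0,0,0,-0.1,0,-0.1,0.4],[0,0,0,-0.2,0,-0.25,0.4],[0,0,0,-0.3,0,-0.4,0.4],[0,0,0,-0.4,0,-0.55,0.4],[0,0,0,-0.45,0,-0.7,0.4],[0,0,0,-0.45,0,-0.8,0.4],[0,0,0,-0.45,0,-0.9,0.4],[0,0,0,-0.45,0,-0.95,0.4]]]' >/dev/null
python3 - <<'E'
from h import *
from station import snapshot
st(); pic('e1',(75,0,0))
d=snapshot('top'); cv2.imwrite('pics/e_top.png',cv2.resize(d['color'][172:254,180:310],None,fx=6,fy=6,interpolation=cv2.INTER_CUBIC))
d=snapshot('top'); cv2.imwrite('pics/e_full.png',d['color'])
E
```

```text
t 25.25 jig [28.7 12.4] z 44.07 rpy-rel [0.0004 0.0007 0.0007] F [0.41 0.41 0.3 ] Fjig [ 0.4 -0.4  0.3] op 0.401
t 26.58 jig [-117.2   79.6] z 153.17 rpy-rel [-0.0008 -0.0011 -0.001 ] F [ 0.05 -0.05  0.64] Fjig [-0.1 -0.   0.6] op 0.399
```

View pics/e1.png

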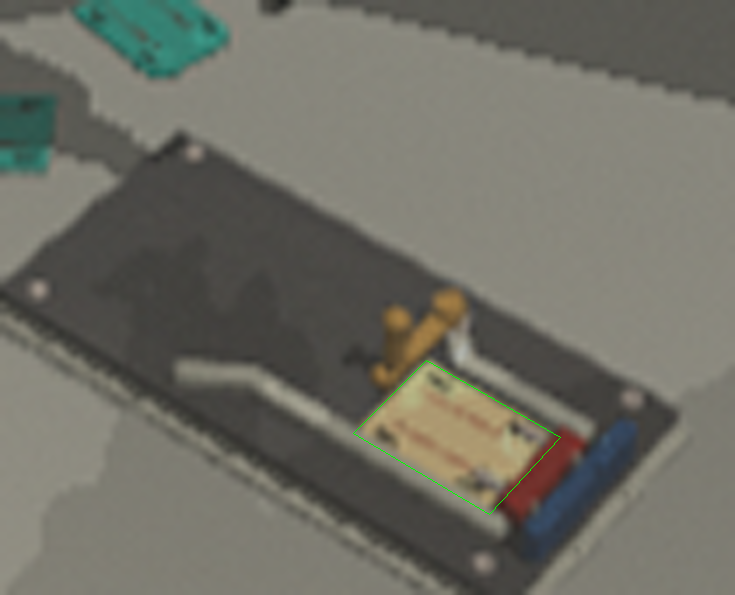

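View pics/e_top.png

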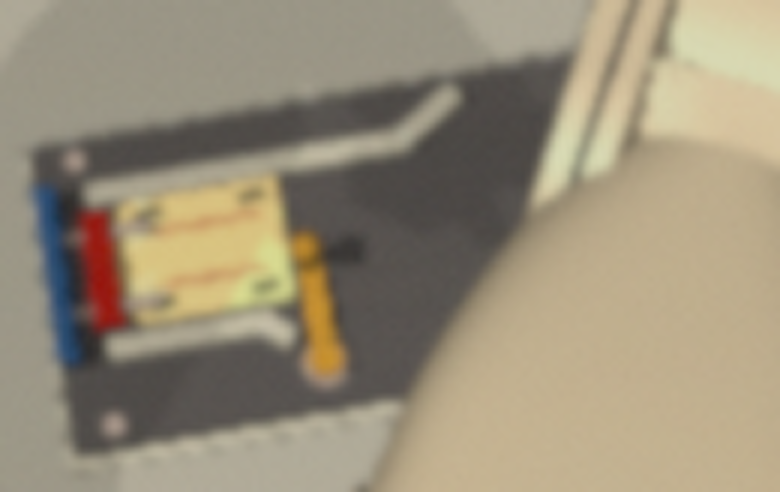

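View pics/e_full.png

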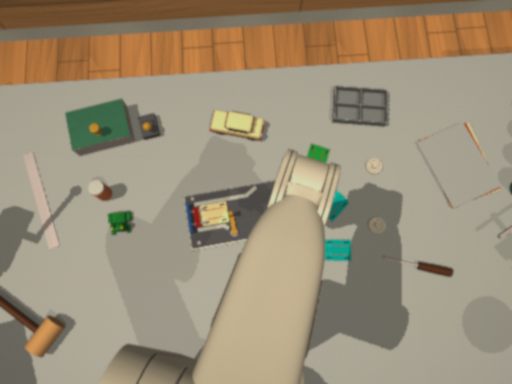

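The pan is home with its nose on the red stop, whose face is at (120,270). The keeper bar lies square across the channel behind the tail, from (325,358) to (305,248). The rest of the scene looks unmoved and the arm is clear, so I'm handing in.

```bash
python3 -c "
from station import manip
print(manip.sign_off())"
```

```text
the job is handed in; nothing more can be done
None
```

The pan is fully home against the end stop and the keeper is shut behind it. I handed the job in at about 26.7 s; sign-off gives no verdict.

- **Sliding the pan:** I pressed the shut fingers on its top at about 7–15 N and slid it along the nearly level bed into the channel. At the stop, the highest readings were 15 N down and 14 N along, about 20–21 N combined. That is under the 25 N limit, but I only read the force after each move, so a brief peak between readings could have been missed.
- **End stop home:** The force along the channel rose from about 10 N to 13.7 N. A further 2 mm of finger travel then slipped on the pan, and the red block moved only 0.2 px in the enlarged crop.
- **Keeper:** I pinched the knob at 20 N and swung it round. It stopped at jig x 27.3 mm with the force rising to 17 N, and I released it without pulling it back.
- **Last pictures:** The pan lies on the predicted home outline and touches the red stop. The keeper bar is square across the channel just behind its tail, and the arm is clear.
- **Other things on the counter:** The loose things and look-alikes I could see in the last top view were where they started. The arm partly hid the green look-alike and one turquoise one.
- **One disagreement:** My first jig fit was about 2 mm off along the feed direction when comparing the bed edges with the rails and pivot. I trusted the rails, and what I felt at the stop and keeper agreed with that to within about 1–2 mm.

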